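Hang the key tag on the hook beside the reading glass

TASK

Take the wooden key tag out of the slotted block and hang it on the hook rod in front of the reading glass that already hangs there. With the tag, slide the glass back along the rod until it is stopped by the collar and keep pressing the pair gently together (about 7 N, never as much as 12 N) for half a second, then leave both hanging free, close together. Touch the reading glass with nothing but the tag, keep it on the rod, do not ram the tag against the stand, and leave everything else where it is.

Things in the scene. Friction and masses are not known exactly. Their poses are not given: they have to be found in the camera images.
- tag: Wooden board 80 mm wide (y), 10 thick (x), 150 tall (z), about 90 g, alike front and back. Origin: centre of its lower edge. A window 16 mm wide, 28 high goes through along x, 75 to 103 mm above the origin; above it is a solid head 47 mm tall, to be gripped in the middle across its 10 mm thickness. It stands upright in one of the block's slots, origin 12 mm above the table.
- tag_eye (a point): Point of the tag in the middle of the window's upper edge (103 mm above its origin): the edge that rests on the rod when the tag hangs.
- block: Fixed wooden desk block 136 x 110 x 50 mm (x, y, z) with three slots 12 x 82 mm, 38 mm deep, at x = -42, 0 and 42 mm, y = 0. Origin: centre of its underside. One slot holds the tag, the others a grey divider (100 mm tall) and a round-topped metal gauge (101 mm tall), both without a window.
- stand: Fixed steel hook stand. Origin: centre of the underside of its 170 x 110 x 14 mm base. A level rod, 8 mm thick, centre 170 and top 174 mm above the table, runs at y = 0 from a post (30 mm wide, 178 tall, face at x = 55 mm) towards -x to x = -62 mm, then slants up to a tip that ends at x = -74 mm, 184 mm above the table.
- hook_rod (a point): Point on top of the rod at x = -50, y = 0, z = 174 mm in the stand's frame, same axes. A rigid stop collar, 28 mm across, is clamped round the rod; its place differs and is not reported: its front face is at x = 6 to 36 mm in the stand's frame, and 18 to 32 mm behind the hanging glass's back face at the start.
- glass: Black reading glass of about 120 g hanging on the rod by the square eye at the top of its handle, 8 mm thick all over (x, along the rod). Origin: lowest point of its rim; z up the handle. The eye is 16 x 16 mm inside, 34 wide outside, its top 6 mm above the rod's; the lens rim, 74 mm wide, hangs lowest. It slides along the rod with less than 2 N.
- glass_eye (a point): Point of the reading glass in the middle of the eye's upper edge, which rests on the rod (130 mm above the glass's origin).
- divider: Grey plastic divider 76 wide, 10 thick, 100 mm tall, standing in a slot of the block; origin: centre of its underside. To be left alone.
- gauge: Aluminium gauge 76 wide, 10 thick, 101 mm tall, round top, standing in a slot of the block; origin: centre of its underside. To be left alone.
- stapler: Stapler 130 x 36 x 41 mm; origin: centre of its underside. To be left alone.
- inkpad: Flat ink pad tin 90 x 60 x 19 mm; origin: centre of its underside. To be left alone.
- mug: White mug, 80 mm wide, 90 mm tall; origin: centre of its underside. To be left alone.
- stamp: Wooden hand stamp, 34 mm wide, 70 mm tall; origin: centre of its underside. To be left alone.
- glue: Glue bottle, 36 mm wide, 100 mm tall; origin: centre of its underside. To be left alone.
- weight: Brass disc paperweight, 56 mm wide, 22 mm tall; origin: centre of its underside. To be left alone.
Things that resemble listed ones, but are neither listed nor needed, are in the scene too. Leave any red look-alike of the stand alone. Leave any orange look-alike of the tag alone.

How it is judged:
By the outcome, as a careful person would: the job done as asked, in the order asked, and still so for the second after the job is handed in, with the robot touching nothing.
It also fails if it takes over 58 s, if anything falls off the work surface, if the arm or the gripper's body presses on something with over 40 N, if the wrist force passes 120 N, or if a joint passes its speed limit or range.

ROBOT

A 7-joint arm with a two-finger parallel gripper is mounted at the origin on the work surface. World frame = base frame: x ahead of the robot, y to its left, z up, the work surface at z = 0. Lengths are in m, angles in rad, forces in N, time in s.
With the tool pointing down it reaches from about 0.425 to 0.925 m from the base axis. Payload 6.8 kg.
Tool frame: the origin (TCP) lies at the very end of the fingers, on their centre line; the grasp point (between the pads) lies 19 mm behind it; z points along the fingers, y is the line along which they close (so a half turn about z gives the same grasp; the last joint's range is limited). The gripper opens to 88 mm and grips with 3 to 60 N. Pads are 20 mm wide; open, the fingers measure 115 mm over their backs; the gripper's body (75 mm by 178 mm) begins 61 mm behind the grasp point.
Start: joints at [1, 0.477, 0.022, 1.555, -0.011, 1.109, -0.083], TCP at [0.301, -0.604, 0.223] pointing down, gripper open.
Joint ranges: [-2.96, 2.96], [-0.34, 2.1], [-1.41, 1.46], [0.24, 2.44], [-1.37, 4.51], [0.17, 1.92], [-2.96, 2.96]. Speed limits (rad/s): [2.39, 2.39, 3.14, 3.14, 3.14, 3.14, 3.14].

INTERFACE

Orientations are given as a rotation vector (axis times angle).
In Python, from workcell import env gives the robot as it stands.
- The arm moves only by the shell command python3 -m jog 'ROWS' [FORCE]. ROWS is JSON, a list that holds one entry, the list of rows, each a list of 7 numbers: the shift along the tool's x, y, z normalised to -1 to 1, where 1 is 15 cm, then the turn, a rotation vector about the tool's x, y, z normalised to -1 to 1, where 1 is 180 degrees, then the closure, from -1 (fully open) to 1 (shut), so that 0 is half open. A call has exactly 8 rows; each row shifts and turns the commanded pose from where the row before left it, along the tool's axes as they then stand; what a row does not reach is not made up. A row lasts 1/8 s, in which the tool goes at most 62.5 mm and 10.7 degrees, less where a joint would pass 70% of its speed; a pose out of reach is approached as far as the arm can. A call with a number of a shift or a turn outside -1 to 1 is refused whole. A call with a gripper value outside its range is refused whole. The fingers move at their own pace and stop on an object; FORCE is the grip in N (left out, the last holds). Time passes only in rows, so rows that do not move let the fingers close, or fill a call up. It gives the time, the measured TCP pose, the force, the opening and the grip force at its end, in the units of the state.
- env.get_obs(): the state, without advancing time (a new reading comes with each control period).
- env.get_image(name): name is "side" or "top" or "wrist"; returns a dict with "img" (384x512x3 uint8, red, green, blue), "z_map" (384x512 float32, m along the optical axis (not along the pixel's ray), 0 where there is no reading), "camera_matrix" (3x3 intrinsics, pixels), "distortion" ([k1, k2, p1, p2, k3] as OpenCV has them; the pictures are not rectified), "rvec" (rotation vector, rad) and "tvec" (3), from world to camera coordinates, as OpenCV has them. Camera axes: x right, y down, z forward; pixel columns grow to the right and rows downward; lengths in m; the calibration is good to about 2 mm. A picture is of the moment at which its call begins.
- env.sign_off(): hands the job in; it is judged then, once.
The state is a dict: "clock": time; "joint_positions": joint angles; "dq": joint speeds; "joint_efforts": joint torques, N m; "eef_pos": TCP position; "eef_rot": TCP orientation; "force": force on the tool from outside, world axes, zero at the start; "torque": the same for the moment, N m; "grip_width": finger opening in m; "gripper_force": force on a finger pad.
Only numpy, scipy, OpenCV 4.12 (cv2) and the standard library are available. Lean on these libraries where they do the work, as an engineer would, in place of code of your own. Each camera call takes 0.05 s, during which the arm holds its last target. There are 200 camera calls.

## Working session

There is one attempt and no reset: what is moved stays moved. The work goes in short steps, Python scripts to look and compute and a shell command to move; the robot and the scene stay as the last step left them, time stands still between calls to the robot, and variables do not carry over. Pictures are saved under pics/ and viewed, at most 10 in all, crops included, and the job is handed in when it is done.

```bash
mkdir -p pics; cat > h.py <<'E'
import numpy as np,cv2
from workcell import env
from scipy.spatial.transform import Rotation as R
def cloud(d):
    z=d["z_map"];K=np.array(d["camera_matrix"]);h,w=z.shape
    u,v=np.meshgrid(np.arange(w),np.arange(h))
    p=cv2.undistortPoints(np.stack([u,v],-1).reshape(-1,1,2).astype(np.float64),K,np.array(d["distortion"])).reshape(h,w,2)
    c=np.dstack([p*z[...,None],z]); Rm=cv2.Rodrigues(np.array(d["rvec"]))[0]
    W=(c-np.array(d["tvec"]).ravel())@Rm; W[z<=0]=np.nan
    return W
def save(im,n): cv2.imwrite("pics/"+n,im[...,::-1])
E
python3 - <<'E'
from h import *
import pickle
D={n:env.get_image(n) for n in("side","top")}
pickle.dump(D,open("d0.pkl","wb"))
for n in D: save(cv2.resize(D[n]["img"],(800,600)),n+"0.png")
o=env.get_obs()
print({k:np.round(v,3) for k,v in o.items()})
for n in D:
    Rm=cv2.Rodrigues(np.array(D[n]["rvec"]))[0];print(n,-Rm.T@np.array(D[n]["tvec"]).ravel(),Rm[2])
E
```

```text
{'clock': np.float64(0.1), 'joint_positions': array([ 1.   ,  0.478,  0.022,  1.556, -0.011,  1.109, -0.083]), 'dq': array([ 0.002, -0.001, -0.001, -0.001,  0.   , -0.001, -0.002]), 'joint_efforts': array([ 5.0000e-03, -5.8409e+01,  1.5410e+00, -2.7331e+01, -5.4000e-02,
        1.3000e-02,  0.0000e+00]), 'eef_pos': array([ 0.301, -0.604,  0.222]), 'eef_rot': array([-3.056e+00, -7.200e-01,  1.000e-03]), 'force': array([ 0.08 , -0.388, -0.295]), 'torque': array([-0.007,  0.008,  0.003]), 'gripper_force': np.float64(0.0), 'grip_width': np.float64(0.088)}
side [0.42393534 0.79563503 0.63281406] [ 0.13521116 -0.84744788 -0.51337125]
top [ 0.42488529 -0.00195628  1.24922928] [ 0.08731896 -0.01663819 -0.99604145]
```

View pics/side0.png

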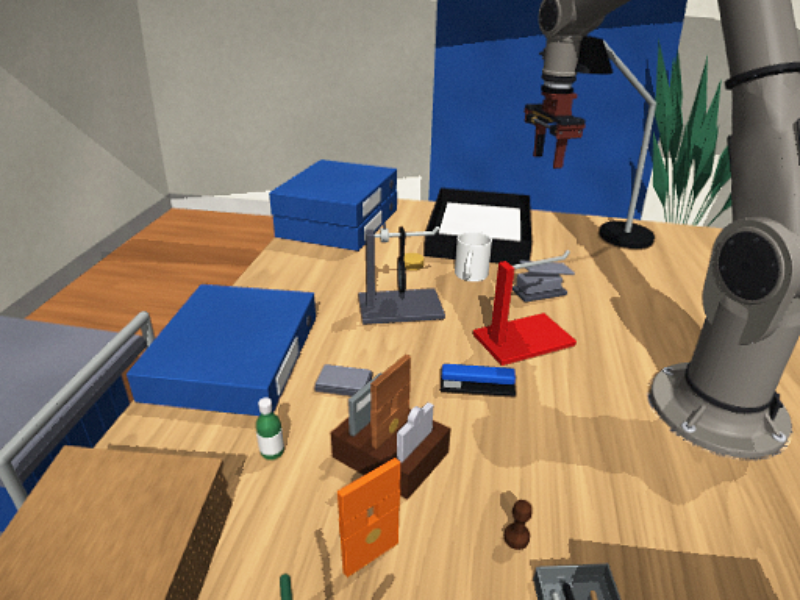

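View pics/top0.png

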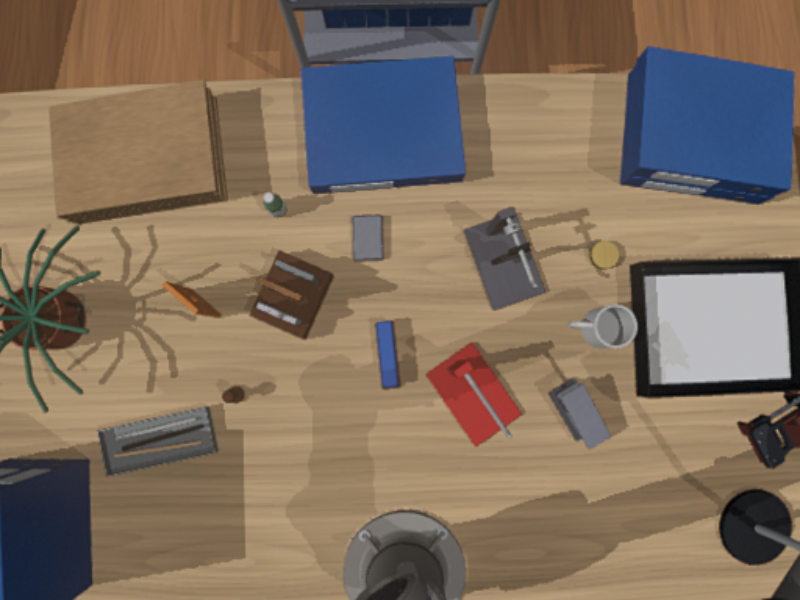

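The side view shows the brown tag in the block's middle slot (390,400), with the orange look-alike free-standing at (370,515). The grey stand with the black glass is at (400,270) and the red look-alike at (520,310). In the top view the tag is at (281,290), the orange one at (190,298), the grey stand at (505,255) and the red stand at (475,393).

I choose the brown tag and the grey stand, and measure them now.

```bash
python3 - <<'E'
from h import *
import pickle
D=pickle.load(open("d0.pkl","rb"))
C={n:cloud(D[n]) for n in D}
def roi(n,x0,y0,x1,y1):
    s=.64; sl=np.s_[int(y0*s):int(y1*s),int(x0*s):int(x1*s)]
    return C[n][sl].reshape(-1,3),D[n]["img"][sl].reshape(-1,3)
def rect(P,t):
    r=cv2.minAreaRect((P[:,:2]*1000).astype(np.float32)); print(t,len(P),"c",np.round(r[0],1),"size",np.round(r[1],1),"ang",round(r[2],1),"zmed",np.round(np.nanmedian(P[:,2])*1000,1))
P,_=roi("top",240,240,345,345); z=P[:,2]
rect(P[(z>.04)&(z<.058)],"block top")
rect(P[(z>.15)&(z<.175)],"tag top(top cam)")
rect(P[(z>.08)&(z<.13)],"others")
P,_=roi("side",320,340,455,500); z=P[:,2]
rect(P[(z>.04)&(z<.056)],"block side")
rect(P[(z>.157)&(z<.17)],"tagtop side")
q=P[(z>.12)&(z<.158)]; rect(q,"tag face side")
P,_=roi("top",455,200,560,315); z=P[:,2]
rect(P[(z>.005)&(z<.022)],"base"); 
q=P[(z>.16)&(z<.2)]; rect(q,"rod+post")
rect(P[(z>.172)&(z<.19)],"hi")
P,_=roi("side",350,220,450,330); z=P[:,2]
rect(P[(z>.005)&(z<.022)],"base side"); q=P[(z>.16)&(z<.2)]; rect(q,"rod side")
P2,_=roi("side",385,240,412,295);z=P2[:,2];rect(P2[(z>.05)&(z<.15)],"glass side")
a=D["top"]["img"][110:210,150:360]; b=D["side"]["img"][135:215,220:300]; c=D["side"]["img"][210:330,200:300]
r=lambda i,w,h:cv2.resize(i,(w,h),interpolation=cv2.INTER_CUBIC)
save(np.vstack([r(a,630,300)[:,:],np.hstack([r(b,315,300),r(c,315,300)])]),"crop1.png")
E
```

```text
block top 1368 c [533.6 200.3] size [113. 137.] ang 65.2 zmed 50.9
tag top(top cam) 116 c [533.6 200.2] size [80.9 10. ] ang 65.2 zmed 163.3
others 230 c [533.  198.5] size [78.1 94.5] ang 65.4 zmed 110.3
block side 1218 c [504.5 136.1] size [256.1 137.8] ang 64.9 zmed 50.5
tagtop side 160 c [534.9 202.6] size [80.5 10.5] ang 65.2 zmed 162.4
tag face side 913 c [525.9 287.6] size [ 57.8 244.9] ang 0.7 zmed 142.9
base 1769 c [ 603.9 -219.7] size [206.6 221.7] ang 88.5 zmed 14.7
rod+post 308 c [ 591.8 -211. ] size [143.9  34.6] ang 20.6 zmed 177.9
hi 272 c [ 591.8 -211. ] size [143.9  34.6] ang 20.6 zmed 178.7
base side 1192 c [ 631.1 -411. ] size [244.6 539.2] ang 11.2 zmed 14.7
rod side 233 c [ 591.7 -208.4] size [142.5  33.9] ang 15.1 zmed 173.9
glass side 145 c [ 592.4 -208.3] size [ 8.8 71.1] ang 19.3 zmed 96.0
```

View pics/crop1.png

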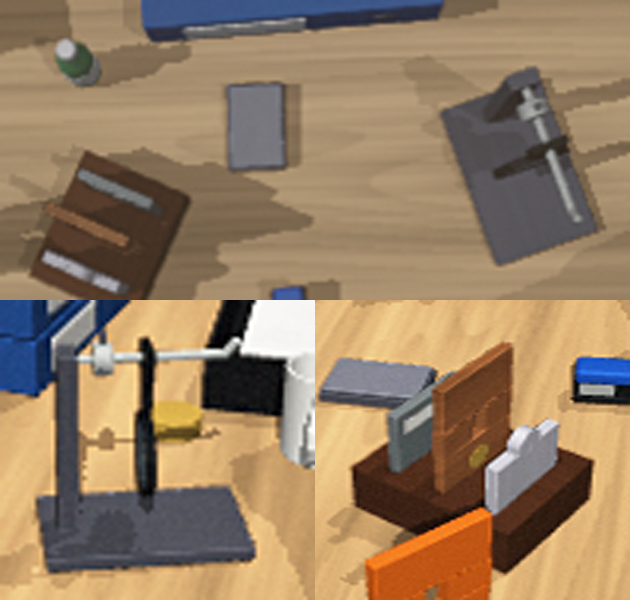

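The crop confirms the choice: the brown tag with the window is in the middle slot, with the divider and gauge either side. The grey stand has its rod towards the robot, with the glass on it and the collar behind. Next I refine the stand axis and work out the first move.

```bash
cat >> h.py <<'E'
def plan(pos,yaw):
    """shift in tool axes and turn about tool z, normalised, to reach pos with tool y at world yaw (deg), pointing down"""
    o=env.get_obs(); A=R.from_rotvec(o["eef_rot"]); c,s=np.cos(np.radians(yaw)),np.sin(np.radians(yaw))
    T=R.from_matrix(np.array([[-s,c,0],[c,s,0],[0,0,-1.]]).T)  # columns x,y,z
    T=R.from_matrix(np.column_stack([[-s,c,0],[c,s,0],[0,0,-1]]))if np.linalg.det(np.column_stack([[-s,c,0],[c,s,0],[0,0,-1]]))>0 else R.from_matrix(np.column_stack([[s,-c,0],[c,s,0],[0,0,-1]]))
    d=np.array(pos)-o["eef_pos"]; y=A.as_matrix()[:,1]
    print("t",o["clock"],"pos",np.round(o["eef_pos"],4),"yawY",np.round(np.degrees(np.arctan2(y[1],y[0])),2),"w",o["grip_width"])
    print(" turn first",np.round((A.inv()*T).as_rotvec()/np.pi,4),"shift in NEW frame",np.round(T.inv().apply(d)/.15,4),"in present frame",np.round(A.inv().apply(d)/.15,4))
E
python3 - <<'E'
from h import *
import pickle
D=pickle.load(open("d0.pkl","rb"))
for n in D:
    P=cloud(D[n]).reshape(-1,3)*1000
    P=P[np.isfinite(P[:,0])]
    P=P[np.hypot(P[:,0]-593,P[:,1]+210)<115]
    a=np.radians(19.3);e=np.array([np.cos(a),np.sin(a)])
    for it in range(3):
        f=np.array([-e[1],e[0]]); s=(P[:,:2]-[593.7,-210.3])@e; l=(P[:,:2]-[593.7,-210.3])@f
        m=(s>-72)&(s<48)&(P[:,2]>163)&(P[:,2]<195)&(abs(l)<7)
        v=cv2.fitLine(P[m][:,:2].astype(np.float32),cv2.DIST_HUBER,0,.01,.01).ravel(); e=v[:2]*np.sign(v[0])
    print(n,"rod yaw",np.degrees(np.arctan2(e[1],e[0])),m.sum(),"pt",v[2:], "z",np.median(P[m][:,2]))
    r=P[m]; sr=s[m]
    for k in range(-75,50,8): 
        q=(sr>=k)&(sr<k+8); 
        if q.any(): print((k+4,int(q.sum()),round(np.percentile(r[q,2],90),1),round(np.median(l[m][q]),1)),end=" ")
    b=P[(P[:,2]>11)&(P[:,2]<18)&(abs(l)<62)&(abs(s)<95)]
    print("\nbase",cv2.minAreaRect(b[:,:2].astype(np.float32)))
    m=(P[:,2]>110)&(P[:,2]<200)&(abs(l)<18)&(s>-85)&(s<80); print("s range hi",s[m].min(),s[m].max(),"max z tip",P[m&(s<-60)][:,2].max())
    g=(P[:,2]>50)&(P[:,2]<150)&(abs(l)<45)&(s<40); print("glass s",np.percentile(s[g],[2,50,98]), "l",np.percentile(l[g],[2,98]))
plan([.5342,.2012,.30],-24.8)
E
```

```text
side rod yaw 18.895054 115 pt [ 584.61426 -212.43672] z 174.33426084833235
(-71, 4, np.float64(183.1), np.float64(-0.1)) (-63, 8, np.float64(176.5), np.float64(0.5)) (-55, 7, np.float64(175.0), np.float64(0.9)) (-47, 8, np.float64(174.1), np.float64(-0.1)) (-39, 8, np.float64(176.1), np.float64(1.1)) (-31, 7, np.float64(176.0), np.float64(2.5)) (-23, 7, np.float64(175.6), np.float64(1.5)) (-15, 5, np.float64(173.9), np.float64(2.6)) (-7, 5, np.float64(178.9), np.float64(0.9)) (1, 7, np.float64(181.5), np.float64(2.0)) (9, 7, np.float64(175.0), np.float64(0.8)) (17, 9, np.float64(175.7), np.float64(0.9)) (25, 4, np.float64(179.0), np.float64(1.4)) (33, 15, np.float64(192.5), np.float64(0.8)) (41, 10, np.float64(183.7), np.float64(-1.4)) (49, 4, np.float64(175.9), np.float64(0.8)) 
base ((594.1953125, -211.02294921875), (170.0608367919922, 115.95594787597656), 17.722862243652344)
s range hi -73.01758939761795 71.21342605541702 max z tip 183.54668126384868
glass s [-4.5609359   1.30564315  3.51834955] l [-31.93634489  36.77848355]
top rod yaw 19.039892 153 pt [ 583.442   -213.35078] z 1
[... 501 characters left out ...]
float64(0.1)) (17, 10, np.float64(177.0), np.float64(0.1)) (25, 13, np.float64(184.8), np.float64(1.4)) (33, 15, np.float64(191.4), np.float64(0.9)) (41, 9, np.float64(186.7), np.float64(-0.4)) (49, 3, np.float64(177.4), np.float64(0.7)) 
base ((592.4449462890625, -210.7523193359375), (170.24209594726562, 111.2318115234375), 18.24932098388672)
s range hi -74.00472655032466 69.7487755963764 max z tip 187.7990764694804
glass s [-6.16917692 -3.91522962  2.3082907 ] l [-33.59951908  36.78701774]
t 0.1 pos [ 0.3011 -0.6035  0.2218] yawY -63.48 w 0.0880081259297982
 turn first [-5.000e-04 -1.000e-04 -2.149e-01] shift in NEW frame [ 5.5218 -0.8398 -0.5214] in present frame [ 3.7857 -4.1074 -0.5153]
```

```bash
python3 -m jog '[[[0,0,-0.13,0,0,-0.054,0.09],[0,0,-0.13,0,0,-0.054,0.09],[0,0,-0.13,0,0,-0.054,0.09],[0,0,-0.13,0,0,-0.053,0.09],[0.35,-0.06,0,0,0,0,0.09],[0.35,-0.06,0,0,0,0,0.09],[0.35,-0.06,0,0,0,0,0.09],[0.35,-0.06,0,0,0,0,0.09]]]' 40; python3 -c "
from h import *
plan([.5342,.2012,.30],-24.8)"
```

```text
clock: 1.1
eef_pos: [0.3568, -0.3964, 0.3003]
eef_rot: [-2.646, -1.693, 0.0]
force: [2.1, 0.1, -0.6]
grip_width: 0.0401
gripper_force: 0.0
t 1.1 pos [ 0.3568 -0.3964  0.3003] yawY -24.79 w 0.040084022485439526
 turn first [-0.0002 -0.      0.0001] shift in NEW frame [ 4.1124e+00 -5.9740e-01  2.3000e-03] in present frame [ 4.1126e+00 -5.9630e-01  3.1000e-03]
```

```bash
python3 -m jog '[[[0.38,-0.05,0,0,0,0,0.09],[0.38,-0.05,0,0,0,0,0.09],[0.38,-0.05,0,0,0,0,0.09],[0.38,-0.05,0,0,0,0,0.09],[0.38,-0.05,0,0,0,0,0.09],[0.38,-0.05,0,0,0,0,0.09],[0.38,-0.05,0,0,0,0,0.09],[0.38,-0.05,0,0,0,0,0.09]]]'; python3 -c "
from h import *
plan([.5342,.2012,.30],-24.8)"
```

```text
clock: 2.1
eef_pos: [0.4935, 0.0424, 0.3006]
eef_rot: [2.647, 1.692, -0.0]
force: [0.8, -0.4, 0.9]
grip_width: 0.0401
gripper_force: 0.0
t 2.1 pos [0.4935 0.0424 0.3006] yawY -24.82 w 0.04013071344298474
 turn first [ 0.0001  0.0001 -0.0001] shift in NEW frame [ 1.0748 -0.1977  0.0039] in present frame [ 1.0748 -0.198   0.0035]
```

```bash
python3 -m jog '[[[0.35,-0.066,0,0,0,0,0.09],[0.35,-0.066,0,0,0,0,0.09],[0.35,-0.066,0,0,0,0,0.09],[0.025,0,0,0,0,0,0.09],[0,0,0.1,0,0,0,0.09],[0,0,0.1,0,0,0,0.09],[0,0,0,0,0,0,0.09],[0,0,0,0,0,0,0.09]]]'; python3 - <<'E'
from h import *
d=env.get_image("wrist"); P=cloud(d).reshape(-1,3)*1000
P=P[np.isfinite(P[:,0])]
m=(np.hypot(P[:,0]-534,P[:,1]-201)<60)&(P[:,2]>140)&(P[:,2]<175)
print(m.sum(),cv2.minAreaRect(P[m][:,:2].astype(np.float32)),np.median(P[m][:,2]))
m=(np.hypot(P[:,0]-534,P[:,1]-201)<100)&(P[:,2]>90)&(P[:,2]<125);print(m.sum(),np.percentile(P[m][:,2],99))
save(d["img"],"w1.png")
plan([.5342,.2012,.135],-24.8)
E
```

```text
clock: 3.1
eef_pos: [0.5341, 0.1989, 0.2707]
eef_rot: [2.647, 1.691, -0.0]
force: [-0.7, -0.3, 0.4]
grip_width: 0.0399
gripper_force: 0.0
735 ((535.1629638671875, 199.69500732421875), (79.75787353515625, 9.676486015319824), 64.94966888427734) 161.4257977261171
1125 113.63670557147688
t 3.15 pos [0.5343 0.1993 0.2711] yawY -24.84 w 0.039685511698562034
 turn first [ 0.0002 -0.0001 -0.0002] shift in NEW frame [ 0.0115 -0.0061  0.907 ] in present frame [ 0.0112 -0.0066  0.907 ]
```

View pics/w1.png

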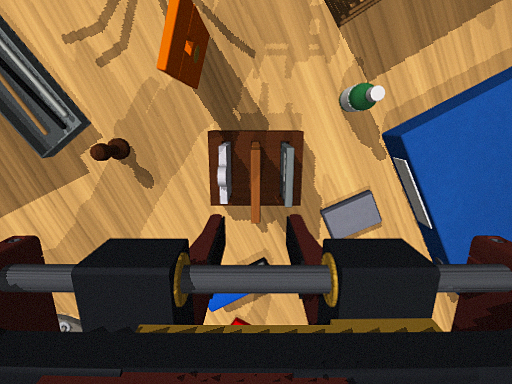

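The wrist view shows the fingers straddling the tag (255,180), clear of the gauge (223,172) and divider (288,175). I descend and grip.

```bash
python3 -m jog '[[[0.008,-0.001,0.2,0,0,0,0.09],[0,0,0.2,0,0,0,0.09],[0,0,0.2,0,0,0,0.09],[0,0,0.17,0,0,0,0.09],[0,0,0.10,0,0,0,0.09],[0,0,0.064,0,0,0,0.09],[0,0,0,0,0,0,0.09],[0,0,0,0,0,0,0.09]]]' && python3 -m jog '[[[0,0,0,0,0,0,1],[0,0,0,0,0,0,1],[0,0,0,0,0,0,1],[0,0,0,0,0,0,1],[0,0,-0.05,0,0,0,1],[0,0,-0.10,0,0,0,1],[0,0,-0.1,0,0,0,1],[0,0,0,0,0,0,1]]]' 40
```

```text
clock: 4.15
eef_pos: [0.535, 0.2012, 0.1314]
eef_rot: [2.646, 1.693, 0.002]
force: [-0.8, -0.0, 0.1]
grip_width: 0.0401
gripper_force: 0.0
clock: 5.15
eef_pos: [0.5354, 0.2015, 0.17]
eef_rot: [2.646, 1.692, 0.005]
force: [-0.0, 0.2, -0.8]
grip_width: 0.0099
gripper_force: 40.0
```

```bash
python3 -m jog '[[[0,0,-0.25,0,0,0,1],[0,0,-0.25,0,0,0,1],[0,0,-0.25,0,0,0,1],[0,0,-0.12,0,0,-0.05,1],[0,0,0,0,0,-0.05,1],[0,0,0,0,0,-0.05,1],[0,0,0,0,0,-0.05,1],[0,0,0,0,0,-0.043,1]]]'; python3 -c "
from h import *
plan([.4893,-.2458,.30],18.95)"
```

```text
clock: 6.15
eef_pos: [0.5342, 0.2007, 0.2982]
eef_rot: [-1.819, -2.561, 0.001]
force: [-0.2, -0.0, -0.5]
grip_width: 0.0099
gripper_force: 40.0
t 6.15 pos [0.5342 0.2007 0.2982] yawY 19.23 w 0.009873814858064836
 turn first [-0.0002  0.0001  0.0015] shift in NEW frame [-2.7182 -1.2495 -0.0118] in present frame [-2.7122 -1.2626 -0.0105]
```

```bash
python3 -m jog '[[[-0.3,-0.139,0,0,0,0.0015,1],[-0.3,-0.139,0,0,0,0,1],[-0.3,-0.139,0,0,0,0,1],[-0.3,-0.139,0,0,0,0,1],[-0.3,-0.139,0,0,0,0,1],[-0.3,-0.139,0,0,0,0,1],[-0.3,-0.139,0,0,0,0,1],[-0.3,-0.139,0,0,0,0,1]]]' && python3 -m jog '[[[-0.15,-0.07,0,0,0,0,1],[-0.1,-0.05,0,0,0,0,1],[-0.05,-0.02,0,0,0,0,1],[0,0,0.1,0,0,0,1],[0,0,0.1,0,0,0,1],[0,0,0.1,0,0,0,1],[0,0,0,0,0,0,1],[0,0,0,0,0,0,1]]]'; python3 - <<'E'
from h import *
import pickle
plan([.4893,-.2458,.21],18.95)
D={n:env.get_image(n) for n in("side","top","wrist")}
pickle.dump(D,open("d1.pkl","wb"))
o=env.get_obs();p=o["eef_pos"]*1000
r=lambda i,w,h:cv2.resize(i,(w,h),interpolation=cv2.INTER_CUBIC)
save(np.hstack([r(D["side"]["img"][100:230,220:350],400,400),r(D["wrist"]["img"],400,400)]),"s1.png")
for n in D:
    P=cloud(D[n]).reshape(-1,3)*1000;I=D[n]["img"].reshape(-1,3).astype(int)
    e=np.array([np.cos(np.radians(18.95)),np.sin(np.radians(18.95))]);f=np.array([-e[1],e[0]])
    s=(P[:,:2]-p[:2])@e;l=(P[:,:2]-p[:2])@f;z=P[:,2]-p[2]
    m=(abs(s)<9)&(abs(l)<50)&(z<10)&(z>-125)
    print(n,m.sum())
    for a in range(-125,10,8):
        q=m&(z>=a)&(z<a+8)
        if q.sum()>3: print((a+4,int(q.sum()),np.round(np.percentile(l[q],[1,99]),1).tolist(),round(np.median(s[q]),1)),end=" ")
    q=m&(z<-20);print("zmin",np.percentile(z[q],[1,99]) if q.any() else "", "rod line l at s:",)
    o0=np.array([584.2,-212.9]);print((o0-p[:2])@f,(np.array([593.4,-210.2])-74*e-p[:2])@e)
E
```

```text
clock: 7.15
eef_pos: [0.4913, -0.1952, 0.2985]
eef_rot: [-1.831, -2.553, 0.0]
force: [0.7, 0.1, -0.7]
grip_width: 0.0099
gripper_force: 40.0
clock: 8.15
eef_pos: [0.4868, -0.2427, 0.2537]
eef_rot: [1.831, 2.553, 0.0]
force: [0.5, 0.5, -0.4]
grip_width: 0.0101
gripper_force: 40.0
t 8.15 pos [ 0.4868 -0.2427  0.2537] yawY 18.71 w 0.010132638157097395
 turn first [ 0.0001  0.     -0.0013] shift in NEW frame [-0.0248  0.0094  0.2914] in present frame [-0.0248  0.0095  0.2914]
side 368
(-113, 23, [-29.8, 42.4], np.float64(5.1)) (-105, 23, [-30.0, 43.2], np.float64(4.8)) (-97, 22, [-37.5, 42.5], np.float64(4.6)) (-89, 23, [-39.4, 40.6], np.float64(4.8)) (-81, 24, [-28.5, 42.8], np.float64(4.5)) (-73, 24, [-31.5, 41.9], np.float64(4.7)) (-65, 21, [-30.9, 41.5], np.float64(4.8)) (-57, 26, [-31.3, 42.4], np.float64(4.6)) (-49, 21, [-35.8, 42.2], np.float64(4.7)) (-41, 29, [-38.6, 41.8], np.float64(4.7)) (-33, 27, [-40.2, 43.1], np.float64(4.3)) (-25, 25, [-27.2, 41.3], np.float64(4.5)) (-17, 22, [-33.4, 42.8], np.float64(4.6)) (-9, 23, [-28.1, 42.7], np.float64(4.7)) (-1, 18, [3.1, 41.7], np.
[... 575 characters left out ...]
 9, [38.6, 39.2], np.float64(0.6)) (-97, 6, [38.8, 39.3], np.float64(-1.8)) (-89, 11, [38.7, 39.2], np.float64(0.6)) (-81, 12, [38.9, 39.1], np.float64(0.9)) (-73, 12, [38.1, 39.1], np.float64(-0.4)) (-65, 12, [38.9, 39.3], np.float64(-0.0)) (-57, 12, [38.6, 39.1], np.float64(-0.0)) (-49, 17, [38.7, 39.3], np.float64(-0.4)) (-41, 21, [39.0, 39.2], np.float64(0.3)) (-33, 15, [38.9, 39.3], np.float64(-0.5)) (-25, 26, [38.9, 39.3], np.float64(-0.1)) (-17, 28, [38.7, 39.3], np.float64(-0.1)) (-9, 32, [37.7, 39.3], np.float64(0.2)) (-1, 43, [9.2, 39.3], np.float64(-0.5)) (7, 78, [7.8, 39.3], np.float64(1.3)) zmin [-112.10021447  -21.58628397] rod line l at s:
-3.1100451511871823 37.40357955111785
```

View pics/s1.png

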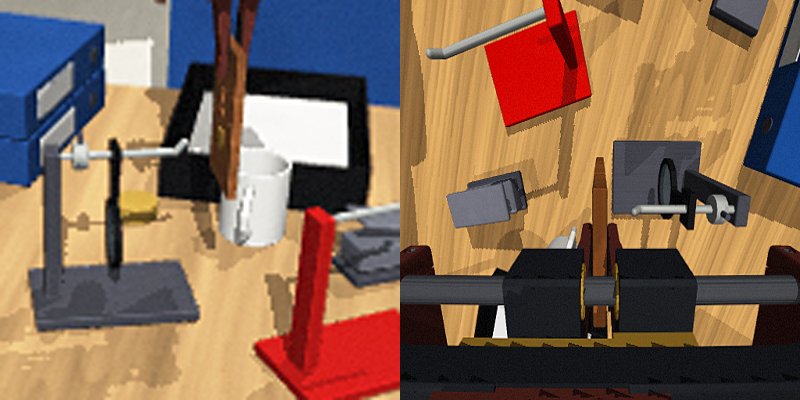

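The side crop shows the tag upright in the fingers in front of the rod tip (185,145). The wrist view shows the tag edge (600,165) and the rod (640–720,210). I measure the rod relative to the tag in each camera so the calibration bias cancels.

```bash
cat >> h.py <<'E'
def rel(D,yaw=18.95,verbose=1):
    p=env.get_obs()["eef_pos"]*1000
    e=np.array([np.cos(np.radians(yaw)),np.sin(np.radians(yaw))]);f=np.array([-e[1],e[0]])
    for n in D:
        P=cloud(D[n]).reshape(-1,3)*1000;P=P[np.isfinite(P[:,0])]
        s=(P[:,:2]-p[:2])@e;l=(P[:,:2]-p[:2])@f;z=P[:,2]
        t=(abs(s)<9)&(abs(l)<50)&(z<p[2]-15)&(z>p[2]-112)
        so=(P[:,:2]-[593.4,-210.2])@e
        r=(so>-76)&(so<48)&(z>160)&(z<195)&(abs(l+3)<8)&(s>14)
        print(n,"tag edge l",np.round(np.percentile(l[t],[2,98]),1),t.sum())
        if r.sum()>20:
            k=np.polyfit(s[r],l[r],1);print("  rod l at s=20,60,100",np.round(np.polyval(k,[20,60,100]),1),"yaw corr",round(np.degrees(k[0]),1),r.sum(),"s tip",round(np.percentile(s[r],1),1),"zmax tip",np.round(np.percentile(z[r&(so<-66)],95),1) if (r&(so<-66)).any() else "","z level",np.round(np.percentile(z[r&(so>-58)&(so<-20)],[5,95]),1))
        g=(abs(l+3)<40)&(z>60)&(z<135)&(s>14)&(so<45)
        if g.sum()>20: print("  glass s",np.round(np.percentile(s[g],[3,50,97]),1),"l",np.round(np.percentile(l[g],[2,98]),1))
E
python3 -c "
from h import *;import pickle
rel(pickle.load(open('d1.pkl','rb')))"
```

```text
side tag edge l [-37.1  42.7] 295
  rod l at s=20,60,100 [-1.9 -2.2 -2.4] yaw corr -0.3 116 s tip 40.4 zmax tip 184.4 z level [168.4 176.4]
  glass s [107.3 113.  115.1] l [-36.7  34.1]
top tag edge l [ 9.2 41.9] 39
  rod l at s=20,60,100 [-3.3 -3.2 -3. ] yaw corr 0.2 161 s tip 39.2 zmax tip 185.9 z level [171.  178.4]
  glass s [105.8 108.1 113.8] l [-34.7  33. ]
wrist tag edge l [38.6 39.3] 187
  rod l at s=20,60,100 [-6.  -5.  -4.1] yaw corr 1.4 1398 s tip 38.8 zmax tip 184.4 z level [171.2 174.4]
  glass s [106.4 108.7 113.2] l [-40.2  29.8]
```

```bash
python3 -m jog '[[[-0.035,0,0.08,0,0,-0.0015,1],[0,0,0.08,0,0,0,1],[0,0,0.08,0,0,0,1],[0,0,0.075,0,0,0,1],[0,0,0,0,0,0,1],[0,0,0,0,0,0,1],[0,0,0,0,0,0,1],[0,0,0,0,0,0,1]]]'; python3 - <<'E'
from h import *
D={n:env.get_image(n) for n in("side","top","wrist")}
rel(D); plan([.4893,-.2458,.2064],18.95)
E
```

```text
clock: 9.3
eef_pos: [0.4884, -0.248, 0.2067]
eef_rot: [1.825, 2.556, 0.0]
force: [0.3, 0.9, -1.1]
grip_width: 0.0098
gripper_force: 40.0
side tag edge l [-37.4  42.3] 275
  rod l at s=20,60,100 [3.3 2.2 1.2] yaw corr -1.5 96 s tip 42.4 zmax tip 183.5 z level [168.7 175.9]
  glass s [107.8 113.3 115.3] l [-31.1  36.5]
top tag edge l [ 3.6 41.8] 31
  rod l at s=20,60,100 [4.1 2.3 0.4] yaw corr -2.6 130 s tip 40.4 zmax tip 185.6 z level [171.1 177.2]
  glass s [105.8 108.4 114.1] l [-31.7  35.8]
wrist tag edge l [38.6 39.3] 186
  rod l at s=20,60,100 [ 1.2  0.1 -1. ] yaw corr -1.6 2107 s tip 39.0 zmax tip 184.0 z level [170.2 174.4]
  glass s [105.8 108.1 113.4] l [-33.1  34.9]
t 9.45 pos [ 0.4882 -0.248   0.2065] yawY 18.95 w 0.010110922282840737
 turn first [0.0001 0.0001 0.    ] shift in NEW frame [0.0114 0.0114 0.0007] in present frame [0.0114 0.0114 0.0007]
```

```bash
python3 -m jog '[[[0,0.04,0,0,0,0,1],[0,0.04,0,0,0,0,1],[0,0.04,0,0,0,0,1],[0,0.04,0,0,0,0,1],[0,0.03,0,0,0,0,1],[0,0.03,0,0,0,0,1],[0,0.03,0,0,0,0,1],[0,0.03,0,0,0,0,1]]]'; python3 - <<'E'
from h import *
D={n:env.get_image(n) for n in("side","wrist")}
r=lambda i,w,h:cv2.resize(i,(w,h),interpolation=cv2.INTER_CUBIC)
save(np.hstack([r(D["side"]["img"][130:210,220:300],400,400),r(D["wrist"]["img"][90:290,200:400],400,400)]),"s2.png")
rel(D)
E
```

```text
clock: 10.45
eef_pos: [0.5282, -0.2342, 0.2063]
eef_rot: [1.825, 2.557, -0.0]
force: [0.4, -0.8, -0.7]
grip_width: 0.0098
gripper_force: 40.0
side tag edge l [-38.   42.5] 248
  rod l at s=20,60,100 [ 1.8  0.5 -0.8] yaw corr -1.8 87 s tip 15.3 zmax tip  z level [168.5 176.2]
  glass s [65.2 70.7 72.9] l [-32.   36.6]
wrist tag edge l [-0.8 39.3] 211
  rod l at s=20,60,100 [-0.2 -1.1 -1.9] yaw corr -1.2 1786 s tip 15.8 zmax tip  z level [170.  174.5]
  glass s [64.  66.3 71.7] l [-32.7  34.8]
```

View pics/s2.png

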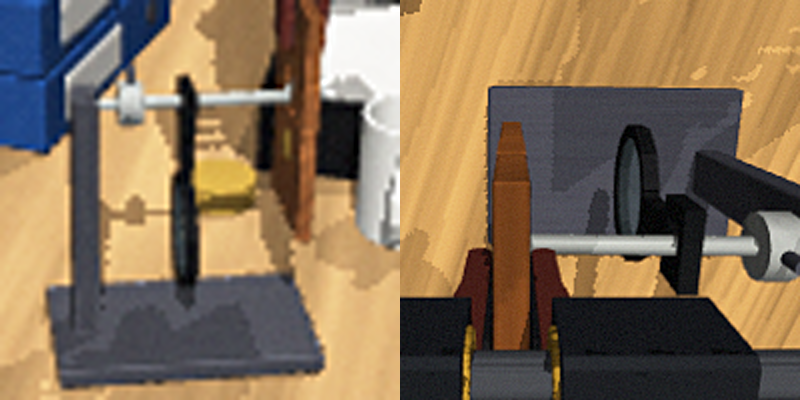

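```bash
python3 -m jog '[[[0,0.05,0,0,0,0,1],[0,0.05,0,0,0,0,1],[0,0.05,0,0,0,0,1],[0,0.05,0,0,0,0,1],[0,0.03,0.03,0,0,0,1],[0,0.03,0.03,0,0,0,1],[0,0,0.01,0,0,0,1],[0,0,0,0,0,0,1]]]'; python3 - <<'E'
from h import *
D={n:env.get_image(n) for n in("side","wrist")}
rel(D);o=env.get_obs();print(o["force"],o["torque"],o["eef_pos"])
E
```

```text
clock: 11.55
eef_pos: [0.5645, -0.2217, 0.1955]
eef_rot: [-1.825, -2.556, 0.0]
force: [0.4, -0.5, -1.6]
grip_width: 0.0101
gripper_force: 40.0
side tag edge l [-33.8  42.8] 219Traceback (most recent call last):
  File "<stdin>", line 3, in <module>
  File "h.py", line 31, in rel
    k=np.polyfit(s[r],l[r],1);print("  rod l at s=20,60,100",np.round(np.polyval(k,[20,60,100]),1),"yaw corr",round(np.degrees(k[0]),1),r.sum(),"s tip",round(np.percentile(s[r],1),1),"zmax tip",np.round(np.percentile(z[r&(so<-66)],95),1) if (r&(so<-66)).any() else "","z level",np.round(np.percentile(z[r&(so>-58)&(so<-20)],[5,95]),1))
                                                                                                                                                                                                                                                                                               ~~~~~~~~~~~~~^^^^^^^^^^^^^^^^^^^^^^^^^^^^^^^
    return _quantile_unchecked(
        a, q, axis, out, overwrite_input, method, keepdims, weights)
    return _ureduce(a,
                    func=_quantile_ureduce_func,
    ...<5 lines>...
                    overwrite_input=overwrite_input,
                    method=method)
    r = func(a, **kwargs)
    result = _quantile(arr,
                       quantiles=q,
    ...<2 lines>...
                       out=out,
                       weights=wgt)
    slices_having_nans = np.isnan(arr[-1, ...])
                                  ~~~^^^^^^^^^
IndexError: index -1 is out of bounds for axis 0 with size 0
```

```bash
python3 -m jog '[[[0,0.016,0,0,0,0,1],[0,0.016,0,0,0,0,1],[0,0.016,0,0,0,0,1],[0,0.016,0,0,0,0,1],[0,0.016,0,0,0,0,1],[0,0.014,0,0,0,0,1],[0,0.012,0,0,0,0,1],[0,0.01,0,0,0,0,1]]]' && python3 -m jog '[[[0,0.01,0,0,0,0,1],[0,0.01,0,0,0,0,1],[0,0.01,0,0,0,0,1],[0,0.01,0,0,0,0,1],[0,0.01,0,0,0,0,1],[0,0.01,0,0,0,0,1],[0,0.01,0,0,0,0,1],[0,0.01,0,0,0,0,1]]]'; python3 - <<'E'
from h import *
D={n:env.get_image(n) for n in("side","wrist")}
r=lambda i,w,h:cv2.resize(i,(w,h),interpolation=cv2.INTER_CUBIC)
save(np.hstack([r(D["side"]["img"][130:210,220:300],400,400),r(D["wrist"]["img"][90:290,200:400],400,400)]),"s3.png")
e=np.array([.9458,.3247,0]);o=env.get_obs();print("Frod",o["force"]@e,o["force"],"s",(o["eef_pos"]*1000-[593.4,-210.2,0])@e)
E
```

```text
clock: 12.65
eef_pos: [0.5813, -0.2159, 0.1958]
eef_rot: [-1.825, -2.557, 0.0]
force: [0.3, 0.7, -1.1]
grip_width: 0.0101
gripper_force: 40.0
clock: 13.65
eef_pos: [0.5927, -0.212, 0.1958]
eef_rot: [-1.825, -2.557, -0.0]
force: [0.1, -0.2, -0.9]
grip_width: 0.01
gripper_force: 40.0
Frod 0.0008135085404843643 [-0.06442692  0.1901709  -0.27628559] s -1.0772041218503046
```

View pics/s3.png

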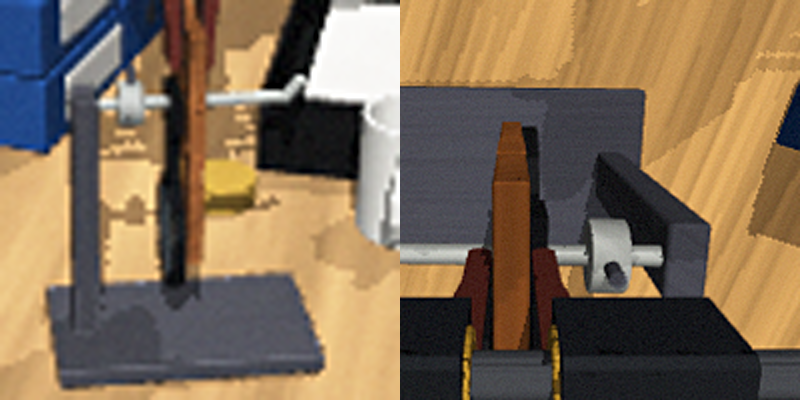

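The tag is on the rod and just behind it is the glass, against or nearly against it. The collar at (605,255) carries a thumb screw (615,275). I check the screw's height against the rear finger before going on.

```bash
python3 - <<'E'
from h import *
import pickle
e=np.array([.9458,.3247]);f=np.array([-e[1],e[0]])
d0=pickle.load(open("d0.pkl","rb"));d1=pickle.load(open("d1.pkl","rb"))
for n,d in(("top0",d0["top"]),("side0",d0["side"]),("wrist1",d1["wrist"]),("wristnow",env.get_image("wrist"))):
    P=cloud(d).reshape(-1,3)*1000;P=P[np.isfinite(P[:,0])];s=(P[:,:2]-[593.4,-210.2])@e;l=(P[:,:2]-[593.4,-210.2])@f;z=P[:,2]
    m=(s>20)&(s<53)&(abs(l)<25)&(z>155)&(z<205)
    print(n,m.sum(),"collar s",np.percentile(s[m&(abs(l)>6)&(abs(l)<13)&(z>163)&(z<183)],[2,98]).round(1) if (m&(abs(l)>6)&(abs(l)<13)&(z>163)&(z<183)).any() else "")
    for a in range(155,205,5):
        q=m&(z>=a)&(z<a+5)
        if q.sum()>1: print("  z",a,q.sum(),"s",np.percentile(s[q],[3,97]).round(1),"l",np.percentile(l[q],[3,97]).round(1))
E
```

```text
top0 79 collar s [26.3 39. ]
  z 170 15 s [20.8 52.4] l [-5.7 13. ]
  z 175 23 s [23.8 48.5] l [-13.5  12.2]
  z 180 27 s [26.6 40. ] l [-11.1   9.8]
  z 185 9 s [27.5 39.2] l [-4.5  5.6]
  z 190 3 s [33.6 35.6] l [-2.8  0.5]
side0 72 collar s [28.  41.4]
  z 160 6 s [28.3 41.6] l [-2.2  8.9]
  z 165 7 s [21.6 40.3] l [ 0.6 12.7]
  z 170 24 s [22.8 51.6] l [-3.9 12.1]
  z 175 15 s [24.1 46.9] l [-7.2  9.9]
  z 180 10 s [28.2 41. ] l [-4.8  7.5]
  z 185 5 s [33.1 38.8] l [-1.2  0.6]
  z 190 3 s [33.  36.1] l [-1.7  0.4]
wrist1 807 collar s [26.2 41.1]
  z 155 7 s [26.5 27.4] l [-1.8  3.5]
  z 160 39 s [26.3 27.5] l [-14.8   7.3]
  z 165 60 s [26.  42.6] l [-15.1  10.4]
  z 170 208 s [20.8 52.7] l [-14.1  10.1]
  z 175 180 s [26.3 40.2] l [-16.1   9.8]
  z 180 242 s [26.7 39.4] l [-12.    5.5]
  z 185 24 s [29.8 34.4] l [-5.6 -0.2]
  z 190 46 s [30.9 35.8] l [-5.8 -0.5]
wristnow 1071 collar s [26.7 48.5]
  z 160 10 s [26.9 27. ] l [-7.7  7.7]
  z 165 40 s [24.1 51. ] l [-14.3  10.5]
  z 170 330 s [20.9 52.1] l [-9.1 10.5]
  z 175 210 s [26.8 40.4] l [-15.3   9.8]
  z 180 374 s [26.9 40.3] l [-11.4   5.9]
  z 185 25 s [30.8 35.6] l [-3.3  0.1]
  z 190 79 s [31.  36.4] l [-5.7 -0.2]
  z 195 2 s [31.6 33. ] l [-2.6 -0.5]
```

The collar's front face is at s≈27, and its screw (s 31–36) reaches z≈194. With the present low grip the rear finger would foul the screw when I set the tag down. So I rest the tag on the rod here, regrip about 7 mm higher, and then push.

```bash
python3 -m jog '[[[0,-0.013,0,0,0,0,1],[0,0,0.01,0,0,0,1],[0,0,0.01,0,0,0,1],[0,0,0.005,0,0,0,1],[0,0,0.004,0,0,0,1],[0,0,0,0,0,0,1],[0,0,0,0,0,0,1],[0,0,0,0,0,0,1]]]'; python3 -c "
from h import *
o=env.get_obs();print(o['force'],o['eef_pos'])"
```

```text
clock: 14.8
eef_pos: [0.5908, -0.2127, 0.1915]
eef_rot: [1.825, 2.557, 0.0]
force: [0.7, -0.1, 0.4]
grip_width: 0.0098
gripper_force: 40.0
[ 0.70949457 -0.0533212   0.38876911] [ 0.59076944 -0.21268395  0.19151129]
```

```bash
python3 -m jog '[[[0,0,0,0,0,0,0.5],[0,0,0,0,0,0,0.5],[0,0,0,0,0,0,0.5],[0,0,0,0,0,0,0.5],[0,0,-0.022,0,0,0,0.5],[0,0,-0.022,0,0,0,0.5],[0,0,0,0,0,0,0.5],[0,0,0,0,0,0,0.5]]]' && python3 -m jog '[[[0,0,0,0,0,0,1],[0,0,0,0,0,0,1],[0,0,0,0,0,0,1],[0,0,0,0,0,0,1],[0,0,0,0,0,0,1],[0,0,-0.01,0,0,0,1],[0,0,-0.01,0,0,0,1],[0,0,0,0,0,0,1]]]' 50; python3 - <<'E'
from h import *
D={n:env.get_image(n) for n in("side","wrist")}
r=lambda i,w,h:cv2.resize(i,(w,h),interpolation=cv2.INTER_CUBIC)
save(np.hstack([r(D["side"]["img"][130:210,220:300],400,400),r(D["wrist"]["img"][90:290,200:400],400,400)]),"s4.png")
p=env.get_obs()["eef_pos"]*1000;e=np.array([.9458,.3247]);f=np.array([-e[1],e[0]])
for n in D:
    P=cloud(D[n]).reshape(-1,3)*1000;P=P[np.isfinite(P[:,0])];s=(P[:,:2]-p[:2])@e;l=(P[:,:2]-p[:2])@f;z=P[:,2]
    m=(abs(s)<8)&(abs(l)<48)&(z>60)&(z<225)
    print(n,"z",np.percentile(z[m],[.5,99.5]).round(1),[(a,np.percentile(l[m&(z>a)&(z<a+15)],98).round(1),np.median(s[m&(abs(l)>30)&(z>a)&(z<a+15)]).round(1)) for a in(75,105,135,165)],"top edge",np.percentile(z[m&(l>15)],99).round(1))
E
```

```text
clock: 15.8
eef_pos: [0.5907, -0.2127, 0.1981]
eef_rot: [1.825, 2.557, -0.0]
force: [-0.4, -0.4, -0.9]
grip_width: 0.0222
gripper_force: 0.0
clock: 16.8
eef_pos: [0.5909, -0.2127, 0.2013]
eef_rot: [1.825, 2.557, 0.0]
force: [-0.6, -0.7, -1.4]
grip_width: 0.0096
gripper_force: 50.0
side z [ 80.  224.6] [(75, np.float64(41.0), np.float64(0.8)), (105, np.float64(41.3), np.float64(1.3)), (135, np.float64(43.0), np.float64(1.7)), (165, np.float64(41.5), np.float64(-0.2))] top edge 223.7
wrist z [ 85.  224.9] [(75, np.float64(38.8), np.float64(0.4)), (105, np.float64(38.9), np.float64(0.3)), (135, np.float64(39.1), np.float64(-0.7)), (165, np.float64(39.2), np.float64(-0.3))] top edge 224.8
```

View pics/s4.png

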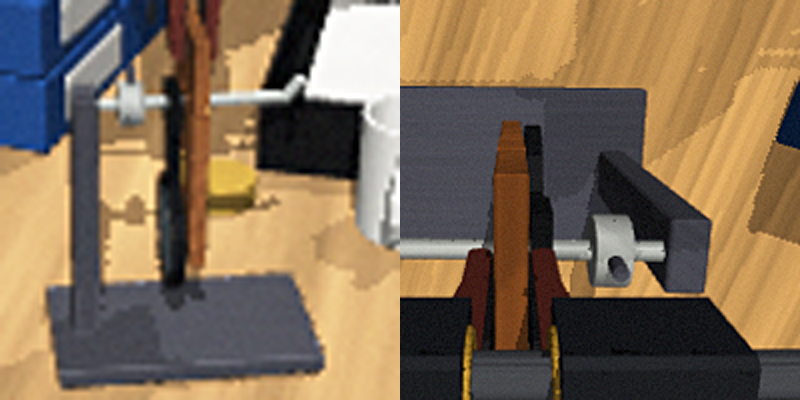

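The tag is regripped higher, upright and about 3 mm above its rest. The glass stands about 2 mm behind it, with the collar still ahead. Now I push slowly.

```bash
python3 -m jog '[[[0,0.011,0,0,0,0,1],[0,0.011,0,0,0,0,1],[0,0.011,0,0,0,0,1],[0,0.011,0,0,0,0,1],[0,0.011,0,0,0,0,1],[0,0.011,0,0,0,0,1],[0,0.011,0,0,0,0,1],[0,0.011,0,0,0,0,1]]]'; cat > f.py <<'E'
from h import *
e=np.array([.9458,.3247,0]);o=env.get_obs();print("Frod",o["force"]@e,o["force"],"s",(o["eef_pos"]*1000-[593.4,-210.2,0])@e,o["torque"])
E
python3 f.py
```

```text
clock: 17.9
eef_pos: [0.6033, -0.2084, 0.201]
eef_rot: [1.825, 2.557, 0.0]
force: [-0.5, 0.4, -1.6]
grip_width: 0.0094
gripper_force: 50.0
Frod -0.38238165745927843 [-0.53885204  0.3919452  -1.57083764] s 9.990388539920158 [-0.11543754  0.06495575  0.01710961]
```

```bash
python3 -m jog '[[[0,0.002,0,0,0,0,1],[0,0.002,0,0,0,0,1],[0,0.002,0,0,0,0,1],[0,0.002,0,0,0,0,1],[0,0.002,0,0,0,0,1],[0,0.002,0,0,0,0,1],[0,0.002,0,0,0,0,1],[0,0.002,0,0,0,0,1]]]';python3 f.py
```

```text
clock: 18.9
eef_pos: [0.6055, -0.2076, 0.2011]
eef_rot: [1.825, 2.557, 0.0]
force: [-1.2, -0.2, -0.4]
grip_width: 0.0094
gripper_force: 50.0
Frod -1.1675482881960393 [-1.15563548 -0.22959115 -0.44967578] s 12.297744946659122 [-0.10965604  0.05537019  0.01163318]
```

```bash
python3 -m jog '[[[0,0.001,0,0,0,0,1],[0,0.001,0,0,0,0,1],[0,0.001,0,0,0,0,1],[0,0.001,0,0,0,0,1],[0,0.001,0,0,0,0,1],[0,0.001,0,0,0,0,1],[0,0.001,0,0,0,0,1],[0,0,0,0,0,0,1]]]';python3 f.py
```

```text
clock: 19.9
eef_pos: [0.6065, -0.2073, 0.2011]
eef_rot: [1.825, 2.557, 0.0]
force: [0.0, 0.4, -0.8]
grip_width: 0.0094
gripper_force: 50.0
Frod 0.1614502908594213 [ 0.03015541  0.40939113 -0.80179065] s 13.369954143982463 [-0.07121224  0.02610314  0.00872871]
```

```bash
python3 -m jog '[[[0,0.001,0,0,0,0,1],[0,0.001,0,0,0,0,1],[0,0.001,0,0,0,0,1],[0,0.001,0,0,0,0,1],[0,0.001,0,0,0,0,1],[0,0.001,0,0,0,0,1],[0,0,0,0,0,0,1],[0,0,0,0,0,0,1]]]';python3 f.py
```

```text
clock: 20.9
eef_pos: [0.6073, -0.207, 0.2011]
eef_rot: [1.825, 2.557, 0.0]
force: [-1.3, -0.0, -0.3]
grip_width: 0.0097
gripper_force: 50.0
Frod -1.2258387701150428 [-1.28836849 -0.02248184 -0.32637215] s 14.23308530665078 [-0.05618861  0.08011306  0.00214894]
```

```bash
python3 -m jog '[[[0,0.001,0,0,0,0,1],[0,0.001,0,0,0,0,1],[0,0.001,0,0,0,0,1],[0,0.001,0,0,0,0,1],[0,0,0,0,0,0,1],[0,0,0,0,0,0,1],[0,0,0,0,0,0,1],[0,0,0,0,0,0,1]]]';python3 f.py
```

```text
clock: 21.9
eef_pos: [0.6075, -0.207, 0.201]
eef_rot: [-1.825, -2.556, 0.001]
force: [-5.1, -1.6, 1.3]
grip_width: 0.0093
gripper_force: 50.0
Frod -5.3330895844569515 [-5.09767421 -1.57594492  1.30238121] s 14.394806772172876 [-0.22689075  1.15636913 -0.05517349]
```

```bash
python3 -m jog '[[[0,0.001,0,0,0,0,1],[0,0.001,0,0,0,0,1],[0,0.001,0,0,0,0,1],[0,0.001,0,0,0,0,1],[0,0,0,0,0,0,1],[0,0,0,0,0,0,1],[0,0,0,0,0,0,1],[0,0,0,0,0,0,1]]]';python3 f.py
```

```text
clock: 22.9
eef_pos: [0.6076, -0.207, 0.2009]
eef_rot: [-1.825, -2.556, 0.002]
force: [-6.7, -0.6, 2.8]
grip_width: 0.0097
gripper_force: 50.0
Frod -6.559428654244517 [-6.71315191 -0.6471499   2.83928415] s 14.464868962171565 [-0.38546873  1.48650092 -0.05717713]
```

```bash
python3 -m jog '[[[0,0.001,0,0,0,0,1],[0,0,0,0,0,0,1],[0,0,0,0,0,0,1],[0,0,0,0,0,0,1],[0,0,0,0,0,0,1],[0,0,0,0,0,0,1],[0,0,0,0,0,0,1],[0,0,0,0,0,0,1]]]';python3 f.py
```

```text
clock: 23.9
eef_pos: [0.6077, -0.207, 0.2009]
eef_rot: [-1.825, -2.555, 0.002]
force: [-6.4, -1.5, 2.6]
grip_width: 0.0098
gripper_force: 50.0
Frod -6.506113615604069 [-6.37576673 -1.46570202  2.60229636] s 14.535073424794787 [-0.29253739  1.53580954 -0.03920426]
```

```bash
python3 -m jog '[[[0,0.001,0,0,0,0,1],[0,0,0,0,0,0,1],[0,0,0,0,0,0,1],[0,0,0,0,0,0,1],[0,0,0,0,0,0,1],[0,0,0,0,0,0,1],[0,0,0,0,0,0,1],[0,0,0,0,0,0,1]]]';python3 f.py
```

```text
clock: 24.9
eef_pos: [0.6077, -0.207, 0.2008]
eef_rot: [-1.825, -2.555, 0.003]
force: [-7.3, -0.5, 2.4]
grip_width: 0.0097
gripper_force: 50.0
Frod -7.125477922471208 [-7.34809304 -0.54096559  2.35771441] s 14.532577229966297 [-0.3903626   1.59225901  0.01274067]
```

```bash
python3 -m jog '[[[0,-0.005,0,0,0,0,1],[0,-0.005,0,0,0,0,1],[0,-0.005,0,0,0,0,1],[0,-0.002,0,0,0,0,1],[0,0,0.005,0,0,0,1],[0,0,0.005,0,0,0,1],[0,0,0.005,0,0,0,1],[0,0,0,0,0,0,1]]]';python3 f.py; python3 - <<'E'
from h import *
D={n:env.get_image(n) for n in("side","wrist")}
r=lambda i,w,h:cv2.resize(i,(w,h),interpolation=cv2.INTER_CUBIC)
save(np.hstack([r(D["side"]["img"][130:210,220:300],400,400),r(D["wrist"]["img"][90:290,200:400],400,400)]),"s5.png")
print(env.get_obs()["eef_pos"])
E
```

```text
clock: 25.9
eef_pos: [0.6064, -0.2073, 0.1987]
eef_rot: [-1.825, -2.557, -0.0]
force: [0.0, 0.7, -0.8]
grip_width: 0.0094
gripper_force: 50.0
Frod 0.24251449115440296 [ 0.0129589   0.70914063 -0.83007422] s 13.223090239072237 [-0.06297339 -0.13471142 -0.01134721]
[ 0.60638764 -0.20733009  0.19884323]
```

View pics/s5.png

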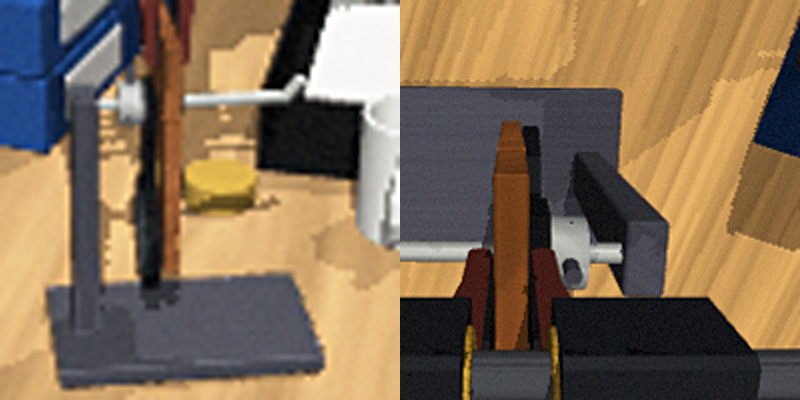

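The glass is against the collar (side 140,100) with the tag close in front (170,150), and the contact force is zero. I release the tag with a small opening and rise.

```bash
python3 -m jog '[[[0,0,0,0,0,0,0.6],[0,0,0,0,0,0,0.6],[0,0,0,0,0,0,0.6],[0,0,0,0,0,0,0.6],[0,0,-0.02,0,0,0,0.6],[0,0,-0.06,0,0,0,0.6],[0,0,-0.1,0,0,0,0.6],[0,0,-0.1,0,0,0,0.6]]]' && python3 -m jog '[[[0,0,-0.2,0,0,0,0.6],[0,0,-0.2,0,0,0,0.6],[0,0,0,0,0,0,0.6],[0,0,0,0,0,0,0.6],[0,0,0,0,0,0,0.6],[0,0,0,0,0,0,0.6],[0,0,0,0,0,0,0.6],[0,0,0,0,0,0,0.6]]]'; python3 - <<'E'
from h import *
D={n:env.get_image(n) for n in("side","wrist")}
r=lambda i,w,h:cv2.resize(i,(w,h),interpolation=cv2.INTER_CUBIC)
save(np.hstack([r(D["side"]["img"][130:210,220:300],400,400),r(D["wrist"]["img"][90:290,200:400],400,400)]),"s6.png")
E
```

```text
clock: 27.0
eef_pos: [0.6066, -0.2073, 0.2424]
eef_rot: [1.825, 2.556, 0.001]
force: [-0.5, 0.0, -0.3]
grip_width: 0.0175
gripper_force: 0.0
clock: 28.0
eef_pos: [0.6063, -0.2073, 0.3006]
eef_rot: [-1.825, -2.557, 0.0]
force: [0.9, -1.3, 0.2]
grip_width: 0.0172
gripper_force: 0.0
```

View pics/s6.png

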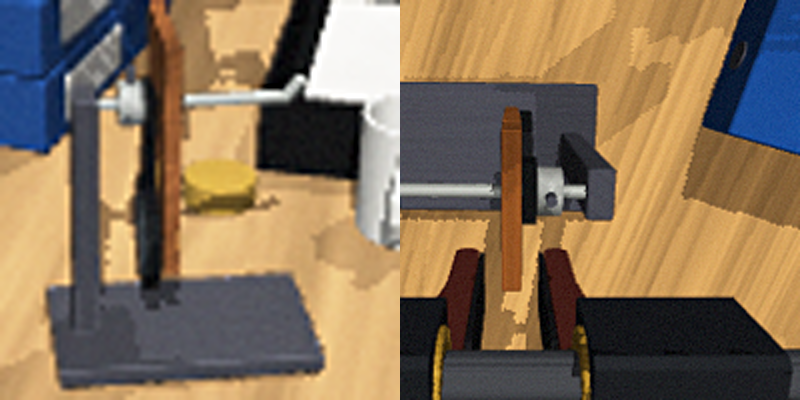

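The tag (side 168,150; wrist 512,200) hangs free and upright. The glass behind it is against the collar, and the gripper is well clear.

```bash
python3 -c "
from workcell import env
print(env.sign_off())"
```

```text
the job is handed in; nothing more can be done
None
```

I handed the job in at about 28 s: the tag hangs free on the rod just in front of the glass, which is back against the collar, after about a second of pressing at a measured 7 N; the judge's verdict was not shown.

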